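# Roll the grinder roller up to its stop and hold it on the switch

### The job

With the fingertips, push the aluminium grinder roller slowly up the green ramp until it sits square against the yellow stop at the top with the red plunger pressed fully in, and finish while still holding it there. Stay behind it all the way so that it never runs back down the slope, do not lift it off the ramp, and leave the other things on the bench where they are.

Things in the scene. Friction and masses are not known exactly. Their poses are not given: they have to be found in the camera images.
- ramp: Fixed green loading ramp, 360 mm long, 120 mm wide. Origin: centre of its underside, on the bench top; x points uphill (horizontal), y to the left across it, z up. From x = -180 to -60 mm it is a level apron with its top 12 mm above the bench, ended at x = -174 to -180 mm by a lip 5 mm above the apron. At x = -60 mm the slope begins, rising at 8 degrees for 220 mm up to the stop. Both long sides have dark steel cheeks, 108 mm apart inside, 15 mm above apron and slope.
- deck: The ramp's sloping part (fixed to it). Origin: where apron and slope meet, on the surface, middle of the width; x points up along the slope, y to the left across it, z square to the surface. The flat face of the yellow stop, 36 mm high, full width, lies at x = 220 mm, so the roller is home with its centre at x = 195 mm, z = 25 mm.
- roller: Loose turned aluminium roller, a plain smooth slippery cylinder of diameter 50 mm and length 100 mm, about 0.5 kg, lying across the apron at the ramp's foot at the start. Origin: its centre; y is its axis of rotation. A few newtons push it up the slope; let go there it rolls back down.
- plunger (a joint): Red spring plunger, 14 mm wide, in the middle of the stop's face, its axis 25 mm above the slope. 0 = out (6 mm proud of the face), 0.006 m = pressed in flush. Springs back; the force grows from 0.9 N to 2.7 N.
- hammer: Hammer lying flat beside the ramp. Bystander, to be left alone; origin at the middle of its underside.
- oil_can: Blue can, 56 mm wide, 85 mm tall. Bystander, to be left alone; origin at the middle of its underside.
- sleeve: Brass bearing sleeve standing on end, 42 mm wide, 45 mm tall. Bystander, to be left alone; origin at the middle of its underside.
- screwdriver: Screwdriver lying beside the ramp. Bystander, to be left alone; origin at the middle of its underside.
- billet: Dark steel bar, 30 x 90 x 30 mm, lying. Bystander, to be left alone; origin at the middle of its underside.
- wrench: Wrench lying on the bench. Bystander, to be left alone; origin at the middle of its underside.
- jar: Jar, 70 mm wide, 90 mm tall. Bystander, to be left alone; origin at the middle of its underside.
Things that resemble listed ones, but are neither listed nor needed, are in the scene too. Leave any purple or turquoise look-alike of the roller alone.

How it is judged:
By the outcome, as a careful person would: the job done as asked, in the order asked, and still so for the second after the job is handed in, while the arm keeps its last pose, push and grip.
It also fails if it takes over 38 s, if anything falls off the work surface, if the arm or the gripper's body presses on something with over 40 N, if the wrist force passes 120 N, or if a joint passes its speed limit or range.

### The arm

A 7-joint arm with a two-finger parallel gripper is mounted at the origin on the work surface. World frame = base frame: x ahead of the robot, y to its left, z up, the work surface at z = 0. Lengths are in m, angles in rad, forces in N, time in s.
With the tool pointing down it reaches from about 0.425 to 0.95 m from the base axis. Payload 16.7 kg.
Tool frame: the origin (TCP) lies on the mounting face of the last link; the fingertips stand 199 mm ahead of it and the grasp point (between the pads) lies 180 mm ahead of it; z points along the fingers, y is the line along which they close (so a half turn about z gives the same grasp; the last joint's range is limited). The gripper opens to 94 mm and grips with 3 to 60 N. Pads are 16 mm wide; open, the fingers measure 119 mm over their backs; the gripper's body (75 mm by 177 mm) begins 78 mm behind the grasp point.
Start: joints at [-0.149, 0.426, 0.074, 1.606, -0.034, 1.111, -0.067], TCP at [0.675, -0, 0.405] pointing down, gripper open.
Joint ranges: [-2.85, 2.85], [-0.5, 2.14], [-1.23, 1.37], [0.21, 2.46], [-1.02, 4.16], [0.16, 2.05], [-2.73, 2.73]. Speed limits (rad/s): [1.89, 1.89, 2.39, 2.39, 3.01, 3.01, 3.01].

### API

Orientations are given as a rotation vector (axis times angle).
In Python, from rig import arm, imaging gives the robot as it stands.
- The arm moves only by the shell command python3 -m jog 'ROWS' [FORCE]. ROWS is JSON, a list of rows, each an object of numbers: "x", "y", "z": the shift along the tool's x, y, z scaled (see below); "ax", "ay", "az": the turn, a rotation vector about the tool's x, y, z scaled (see below); "claw": the closure, from 0 (fully open) to 1 (shut). A call has 1 to 10 rows; each row shifts and turns the commanded pose from where the row before left it, along the tool's axes as they then stand; what a row does not reach is not made up. The controller multiplies each number of a shift by 1 m and each number of a turn by 120 degrees. A row lasts 1/10 s, in which the tool goes at most 50 mm and 8.59 degrees, less where a joint would pass 70% of its speed; a pose out of reach is approached as far as the arm can. A call with a number of a shift or a turn outside -1 to 1 is refused whole. A call with a gripper value outside its range is refused whole. The fingers move at their own pace and stop on an object; FORCE is the grip in N (left out, the last holds). Time passes only in rows, so rows that do not move let the fingers close. It gives the time, the measured TCP pose, the force, the opening and the grip force at its end, in the units of the state.
- arm.observe(): the state, without advancing time (a new reading comes with each control period).
- imaging.camera(name): name is "scene" or "side" or "wrist"; returns a dict with "color" (420x560x3 uint8, red, green, blue), "z_map" (420x560 float32, m along the optical axis (not along the pixel's ray), 0 where there is no reading), "fovy" (degrees; the focal length in pixels is half the picture's height over the tangent of half this angle, whatever the lens; pixels are square), "cx", "cy" (the principal point, pixels), "D" ([k1, k2, p1, p2, k3] as OpenCV has them; the pictures are not rectified), "pose" (4x4, takes a point from camera to world coordinates). Camera axes: x right, y up, looking along -z (the intrinsics and any distortion apply to the point x, -y, -z); pixel columns grow to the right and rows downward; lengths in m; the calibration is good to about 2 mm. A picture is of the moment at which its call begins.
- arm.job_done(): hands the job in; it is judged then, once.
The state is a dict: "t": time; "qpos": joint angles; "joint_velocities": joint speeds; "effort": joint torques, N m; "tcp_pos": TCP position; "tool_rot": TCP orientation; "contact_force": force on the tool from outside, world axes, zero at the start; "moment": the same for the moment, N m; "gripper_width": finger opening in m; "gripper_force": force on a finger pad.
Only numpy, scipy, OpenCV 4.12 (cv2) and the standard library are available. Lean on these libraries where they do the work, as an engineer would, in place of code of your own. Each camera call takes 0.05 s, during which the arm holds its last target. There are 200 camera calls.

## Working session

There is one attempt and no reset: what is moved stays moved. The work goes in short steps, Python scripts to look and compute and a shell command to move; the robot and the scene stay as the last step left them, time stands still between calls to the robot, and variables do not carry over. Pictures are saved under pics/ and viewed, at most 10 in all, crops included, and the job is handed in when it is done.

```bash
mkdir -p pics
cat > h.py <<'E'
import numpy as np, cv2
from rig import arm, imaging
def cloud(c):
    h,w=c["z_map"].shape; f=h/2/np.tan(np.radians(c["fovy"])/2)
    K=np.array([[f,0,c["cx"]],[0,f,c["cy"]],[0,0,1]])
    u,v=np.meshgrid(np.arange(w),np.arange(h))
    n=cv2.undistortPoints(np.stack([u,v],-1).reshape(-1,1,2).astype(np.float64),K,np.array(c["D"],float)).reshape(h,w,2)
    z=c["z_map"]; P=np.stack([n[...,0]*z,-n[...,1]*z,-z],-1)
    T=np.array(c["pose"]); W=P@T[:3,:3].T+T[:3,3]; W[z<=0]=np.nan
    return W
def save(c,n): cv2.imwrite(n,c["color"][:,:,::-1])
E
python3 - <<'E'
from h import *
for n in("scene","side"):
    c=imaging.camera(n); save(c,f"pics/{n}0.png"); np.save(f"{n}0.npy",cloud(c)); print(n,np.round(c["pose"],3).tolist())
print(arm.observe())
E
```

```text
scene [[-0.784, -0.519, 0.34, 0.959], [0.621, -0.648, 0.441, 0.513], [-0.008, 0.557, 0.83, 1.08], [0.0, 0.0, 0.0, 1.0]]
side [[-0.976, 0.163, -0.141, 0.383], [-0.216, -0.741, 0.636, 0.7], [-0.001, 0.652, 0.758, 0.925], [0.0, 0.0, 0.0, 1.0]]
{'t': 0.1, 'qpos': array([-0.14950727,  0.42667383,  0.07384962,  1.60654109, -0.03408627,
        1.11081989, -0.06709188]), 'joint_velocities': array([ 4.59809160e-04, -1.08911127e-03,  2.41964793e-04, -1.83607300e-03,
       -1.94714702e-04,  2.96697970e-04, -8.14814164e-05]), 'effort': array([ 8.83693836e-03, -9.37480974e+01,  3.67656559e+00, -4.55044663e+01,
       -4.87404736e-02,  1.68144610e-02,  1.07460426e-04]), 'tcp_pos': array([ 6.74829769e-01, -7.29340376e-06,  4.04043338e-01]), 'tool_rot': array([-2.22090645e+00, -2.22089091e+00,  1.41419655e-03]), 'contact_force': array([0.59392191, 0.03692472, 0.36178966]), 'moment': array([ 0.07065346, -0.01047909,  0.02781222]), 'gripper_force': 0.0, 'gripper_width': 0.09403342278245895}
```

View pics/scene0.png

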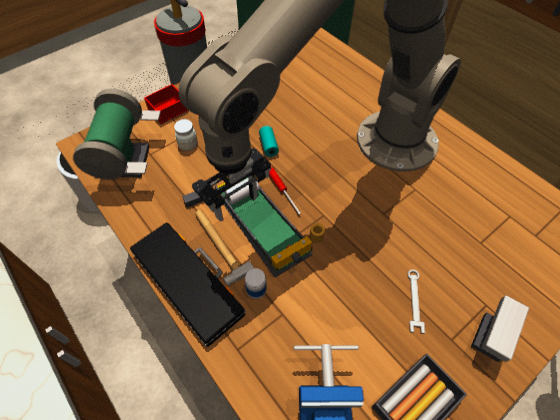

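View pics/side0.png

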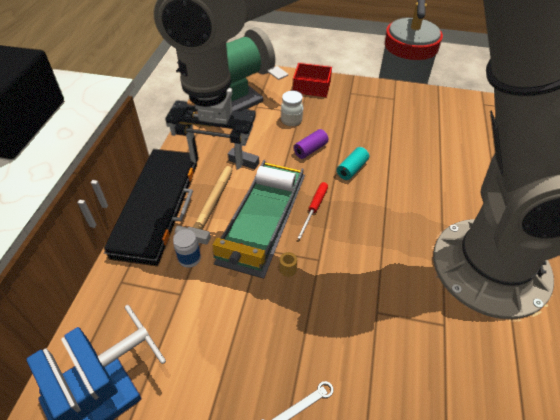

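The silver cylinder at side (275,178), on the green ramp's apron, fits the roller. The purple one at (311,144) and the turquoise one at (352,162) lie on the bench and are look-alikes. The yellow stop is at (240,252) and the dark billet at (243,157), near the foot.

Run:
```python
from h import *
from scipy.optimize import minimize
im=cv2.imread("pics/side0.png"); W=np.load("side0.npy")
cv2.imwrite("pics/crop1.png",cv2.resize(im[130:290,150:370],None,fx=3.6,fy=3.6,interpolation=cv2.INTER_CUBIC))
G=[];Y=[]
for n in("side","scene"):
    im=cv2.imread(f"pics/{n}0.png");W=np.load(f"{n}0.npy")
    hsv=cv2.cvtColor(im,cv2.COLOR_BGR2HSV)
    box=(W[...,2]<.12)&(W[...,2]>.005)&(W[...,0]>.35)&(W[...,0]<.9)&(abs(W[...,1])<.35)
    g=cv2.inRange(hsv,(55,80,40),(82,255,255))>0
    y=cv2.inRange(hsv,(17,170,80),(30,255,255))>0
    for nm,m in(("g",g),("y",y)):
        mm=m&box; mm=cv2.erode(mm.astype(np.uint8),np.ones((3,3)))>0 if nm=="g" else mm
        p=W[mm]; print(n,nm,len(p),p.min(0).round(3),p.max(0).round(3),np.median(p,0).round(3))
        (G if nm=="g" else Y).append(p)
    # plane fit of slope
    p=G[-1]; p=p[(p[:,2]>.017)&(p[:,2]<.045)]
    A=np.c_[p[:,:2],np.ones(len(p))]
    for _ in range(5):
        s=np.linalg.lstsq(A,p[:,2],rcond=None)[0]; r=p[:,2]-A@s; k=abs(r)<.003; p,A=p[k],A[k]
    gr=s[:2]; yaw=np.arctan2(gr[1],gr[0]); print("slope deg",np.degrees(np.arctan(np.hypot(*gr))),"yaw",np.degrees(yaw),len(p))
    r=cv2.minAreaRect(p[:,:2].astype(np.float32)*1000); print(r, cv2.boxPoints(r).round(0).tolist())
    # foot line z=.012
    c=p[:,:2].mean(0); print("dist centroid->foot", (np.r_[c,1]@s-.012)/np.hypot(*gr), c)
```

```text
side g 2112 [ 0.517 -0.194  0.005] [0.641 0.09  0.04 ] [ 0.583 -0.01   0.023]
side y 1018 [ 0.463 -0.218  0.005] [0.803 0.154 0.085] [0.576 0.136 0.071]
slope deg 7.699235333770237 yaw 85.29372642632849 1418
((585.5755615234375, 5.757713317871094), (160.73536682128906, 98.89862060546875), 84.29037475585938) [[528.0, -69.0], [627.0, -79.0], [643.0, 81.0], [544.0, 91.0]]
dist centroid->foot 0.11421943862124409 [0.58591286 0.01774237]
scene g 1776 [ 0.524 -0.126  0.008] [0.638 0.1   0.044] [ 0.584 -0.006  0.026]
scene y 620 [ 0.466 -0.22   0.005] [0.808 0.15  0.088] [0.59  0.132 0.078]
slope deg 7.597587935540062 yaw 84.63980749654685 1225
((583.723388671875, 3.734100341796875), (185.2563934326172, 96.17652130126953), 84.7236328125) [[527.0, -84.0], [623.0, -93.0], [640.0, 92.0], [544.0, 100.0]]
dist centroid->foot 0.12499916271565502 [0.58473688 0.01453857]
```

View pics/crop1.png

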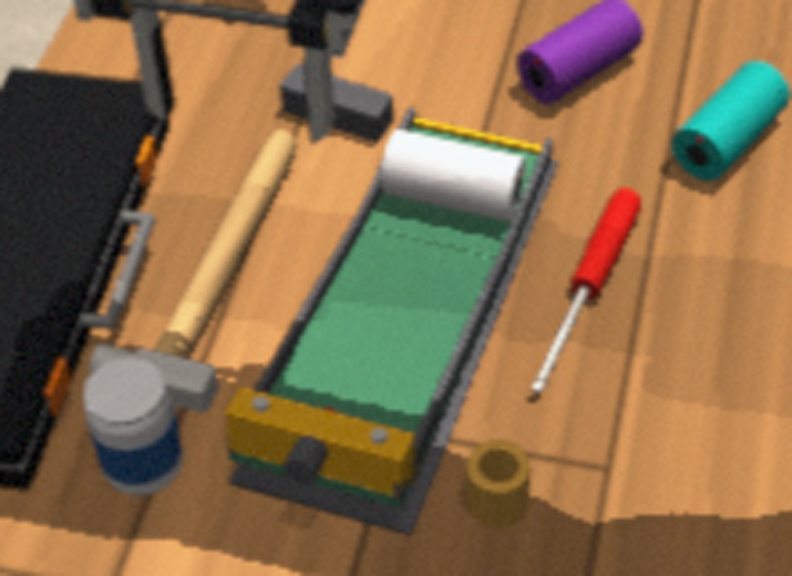

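The crop confirms the plain silver roller at crop (452,170) on the green apron, just ahead of the yellow lip. Next I'll fit the ramp and roller positions precisely.

```bash
python3 - <<'E'
from h import *
for n in("side","scene"):
    im=cv2.imread(f"pics/{n}0.png");W=np.load(f"{n}0.npy");hsv=cv2.cvtColor(im,cv2.COLOR_BGR2HSV)
    yaw=np.radians(84.8); c0=np.array([.584,0.]); u=np.array([np.cos(yaw),np.sin(yaw)]); v=np.array([-u[1],u[0]])
    d=W[...,:2]-c0; X=d@u; Yl=d@v; Z=W[...,2]
    box=(abs(X)<.25)&(abs(Yl)<.08)&(Z>.003)&(Z<.13)
    y=(cv2.inRange(hsv,(17,170,60),(30,255,255))>0)&box
    for nm,m in(("stop",y&(X>.1)&(Z>.06)),("lip",y&(X<-.1))):
        q=np.c_[X[m],Yl[m],Z[m]]*1e3
        if len(q): print(n,nm,len(q),np.percentile(q,[3,50,97],axis=0).round(1).tolist())
    g=(cv2.inRange(hsv,(55,80,40),(82,255,255))>0)&box&(X>-.05)&(X<.13)
    for a in np.arange(-.04,.13,.03):
        k=g&(abs(X-a)<.015); q=Yl[k]*1e3
        if k.sum()>10: print(n,"green x",round(a,2),np.percentile(q,[1,99]).round(1),"z",(np.median(Z[k]-np.tan(np.radians(8))*(X[k]-a))*1e3).round(1))
    s=(hsv[...,1]<45)&(hsv[...,2]>110)&box&(X<-.05)&(Z>.03)&(Z<.075)
    q=np.c_[X[s],Yl[s],Z[s]]*1e3
    if len(q)>20:
        print("roller",len(q),np.percentile(q,[2,50,98],axis=0).round(1).tolist())
        A=np.c_[q[:,0],q[:,2],q[:,1],np.ones(len(q))]
        # circle fit R=25, with yaw
        from scipy.optimize import least_squares
        f=least_squares(lambda p:np.hypot(q[:,0]-p[0]-p[2]*q[:,1],q[:,2]-p[1])-25,[-130,37,0],loss="soft_l1")
        print(f.x, np.std(f.fun))
    b=(Z>.02)&(Z<.1)&(X<-.15)&(X>-.3)&(abs(Yl)<.15)
    q=np.c_[X[b],Yl[b],Z[b]]*1e3; print("foot things",len(q),np.percentile(q,[2,50,98],axis=0).round(0).tolist())
E
python3 -m jog '[{"x":-0.05,"y":-0.02,"az":0.0433,"claw":0.35},{"x":-0.05,"y":-0.02,"claw":0.35},{"x":-0.04,"y":-0.02,"claw":0.35}]'
```

```text
side stop 632 [[120.7, -55.7, 61.8], [139.6, 6.2, 78.4], [146.9, 59.6, 82.5]]
side lip 76 [[-214.9, -48.0, 12.6], [-209.7, 1.8, 16.1], [-205.2, 49.1, 20.0]]
side green x -0.04 [-52.   49.9] z 19.4
side green x -0.01 [-53.1  49.5] z 23.3
side green x 0.02 [-52.5  49.4] z 27.7
side green x 0.05 [-51.9  49.5] z 31.9
side green x 0.08 [-52.1  50. ] z 36.0
roller 556 [[-158.6, -44.3, 40.3], [-130.4, 5.4, 56.6], [-118.2, 52.5, 63.3]]
[-1.43160602e+02  3.62182493e+01  2.77528362e-04] 2.3566459321290285
foot things 582 [[-298.0, -145.0, 21.0], [-209.0, 30.0, 29.0], [-151.0, 136.0, 60.0]]
scene stop 457 [[118.9, -59.9, 62.4], [136.0, -4.8, 79.9], [144.9, 55.3, 84.4]]
scene lip 23 [[-216.1, -50.0, 11.5], [-212.1, -35.3, 17.6], [-207.2, -22.8, 24.7]]
scene green x -0.04 [-49.7  52.3] z 20.7
scene green x -0.01 [-49.6  51.3] z 25.0
scene green x 0.02 [-53.5  52.7] z 29.3
scene green x 0.05 [-55.   51.1] z 33.7
scene green x 0.08 [-54.5  51.8] z 37.5
scene green x 0.11 [-54.5  49.2] z 42.4
roller 209 [[-159.6, -47.8, 44.3], [-129.9, -11.0, 57.2], [-120.1, 47.4, 65.0]]
[-1.45092468e+02  3.81212432e+01 -1.24404179e-02] 4.649328862564813
foot things 230 [[-229.0, -149.0, 22.0], [-177.0, -59.0, 30.0], [-151.0, 136.0, 63.0]]$[0]: bad value
```

```bash
python3 -m jog '[{"x":-0.05,"y":-0.03,"z":0,"ax":0,"ay":0,"az":0.0433,"claw":0.35},{"x":-0.05,"y":-0.02,"z":0,"ax":0,"ay":0,"az":0,"claw":0.35},{"x":-0.04,"y":-0.02,"z":0,"ax":0,"ay":0,"az":0,"claw":0.35},{"x":-0.04,"y":-0.02,"z":0,"ax":0,"ay":0,"az":0,"claw":0.35},{"x":0,"y":0,"z":0,"ax":0,"ay":0,"az":0,"claw":0.35},{"x":0,"y":0,"z":0,"ax":0,"ay":0,"az":0,"claw":0.35}]'
python3 - <<'E'
from h import *
W=np.load("side0.npy")
for a,b in((243,157),(236,153),(252,161),(258,158),(258,163)):
    d=W[b,a,:2]-[.584,0];print(a,b,W[b,a].round(3),"X",(d@[.0906,.9959]).round(3),"Y",(d@[-.9959,.0906]).round(3))
E
```

```text
t: 0.7
tcp_pos: [0.579, -0.1643, 0.4047]
tool_rot: [-2.322, -2.116, -0.0]
contact_force: [-0.2, 1.3, 0.4]
gripper_width: 0.0608
gripper_force: 0.0
243 157 [ 0.679 -0.211  0.031] X -0.201 Y -0.113
236 153 [0.623 0.009 0.255] X 0.012 Y -0.038
252 161 [ 0.649 -0.2    0.031] X -0.193 Y -0.083
258 158 [ 0.637 -0.221  0.025] X -0.216 Y -0.073
258 163 [ 0.638 -0.223  0.004] X -0.217 Y -0.074
```

```bash
python3 -m jog '[{"x":-0.03,"y":-0.01,"z":0,"ax":0,"ay":0,"az":0,"claw":0.35},{"x":0,"y":0,"z":0.04,"ax":0,"ay":0,"az":0,"claw":0.35},{"x":0,"y":0,"z":0.04,"ax":0,"ay":0,"az":0,"claw":0.35},{"x":0,"y":0,"z":0.02,"ax":0,"ay":0,"az":0,"claw":0.35},{"x":0,"y":0,"z":0,"ax":0,"ay":0,"az":0,"claw":0.35}]'
python3 - <<'E'
from h import *
a=[imaging.camera(n) for n in("side","wrist")]
cv2.imwrite("pics/p2.png",np.vstack([cv2.resize(a[0]["color"][90:290,150:400],(560,420)),a[1]["color"]])[:,:,::-1][:840:,:][::1,:] if 0 else np.hstack([cv2.resize(a[0]["color"][90:290,130:397],(400,300)),cv2.resize(a[1]["color"],(400,300))])[:,:,::-1])
E
```

```text
t: 1.2
tcp_pos: [0.5667, -0.1907, 0.3016]
tool_rot: [-2.314, -2.118, 0.004]
contact_force: [-0.1, -0.2, 1.0]
gripper_width: 0.0609
gripper_force: 0.0
```

View pics/p2.png

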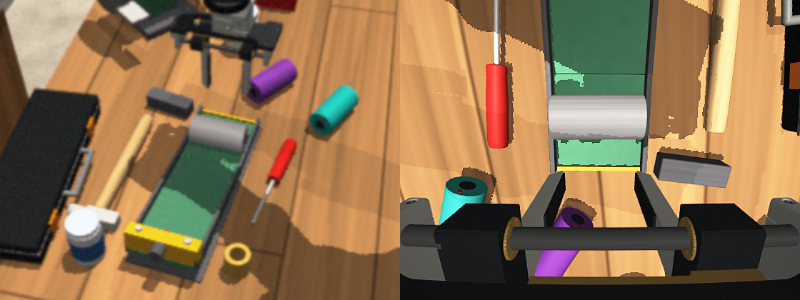

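The fingers are centred behind the lip, with the roller at wrist view (598,117). The purple look-alike at (272,80) is close behind, so I'll check its clearance before lowering.

Run:
```python
from h import *
W=np.load("side0.npy");hsv=cv2.cvtColor(cv2.imread("pics/side0.png"),cv2.COLOR_BGR2HSV)
m=cv2.inRange(hsv,(125,80,30),(160,255,255))>0
d=W[m][:,:2]-[.584,0];q=np.c_[d@[.0906,.9959],d@[-.9959,.0906],W[m][:,2]];print(len(q),np.percentile(q,[1,50,99],axis=0).round(3))
k=abs(q[:,1])<.06;print(q[k].max(0) if k.any() else "clear")
from scipy.spatial import ConvexHull
p=q[:,:2];print((p[ConvexHull(p[np.isfinite(p).all(1)]).vertices]*1e3).round(0).tolist())
```

```text
545 [[nan nan nan]
 [nan nan nan]
 [nan nan nan]]
[-0.26700743  0.05965838  0.05288103]
[[-333.0, 89.0], [54.0, -103.0], [-344.0, 97.0], [-349.0, 99.0], [-351.0, 99.0], [-355.0, 98.0], [-364.0, 85.0], [-368.0, 75.0], [-368.0, 72.0], [-365.0, 66.0], [-362.0, 64.0], [-360.0, 62.0], [-348.0, 52.0], [-315.0, 31.0]]
```

```bash
python3 -m jog '[{"x":0,"y":0,"z":0.03,"ax":0,"ay":0,"az":0,"claw":0.35},{"x":0,"y":0,"z":0.025,"ax":0,"ay":0,"az":0,"claw":0.35},{"x":0,"y":0,"z":0.015,"ax":0,"ay":0,"az":0,"claw":0.35},{"x":0,"y":0,"z":0.003,"ax":0,"ay":0,"az":0,"claw":0.35},{"x":0.003,"y":0,"z":0,"ax":0,"ay":0,"az":0,"claw":0.35},{"x":0.003,"y":0,"z":0,"ax":0,"ay":0,"az":0,"claw":0.35},{"x":0,"y":0,"z":0,"ax":0,"ay":0,"az":0,"claw":0.35}]'
```

```text
t: 2.0
tcp_pos: [0.5678, -0.1859, 0.2328]
tool_rot: [2.318, 2.118, 0.002]
contact_force: [-0.7, -0.6, 0.2]
gripper_width: 0.0613
gripper_force: 0.0
```

```bash
cat > look.py <<'E'
import sys
from h import *
a=imaging.camera("side");b=imaging.camera("wrist")
cv2.imwrite(sys.argv[1],np.hstack([cv2.resize(a["color"][90:290,130:397],(400,300)),cv2.resize(b["color"],(400,300))])[:,:,::-1])
s=arm.observe();d=s["tcp_pos"][:2]-[.584,0]
print(s["t"],"X",d@[.0906,.9959],"Y",d@[-.9959,.0906],"z",s["tcp_pos"][2],s["contact_force"].round(2))
E
python3 look.py pics/p3.png
```

```text
2.1 X -0.18709905693263088 Y -0.0005345954587436738 z 0.23247171803411207 [0.58 0.58 0.05]
```

View pics/p3.png

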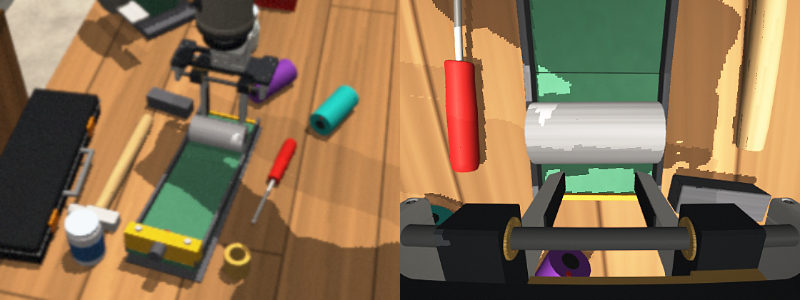

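The fingers are just behind the roller, which sits at wrist view (596,132), and clear of the billet at (718,195). I'll drop 6 mm and creep to contact.

```bash
python3 -m jog '[{"x":0,"y":0,"z":0.006,"ax":0,"ay":0,"az":0,"claw":0.35},{"x":0.001,"y":0,"z":0,"ax":0,"ay":0,"az":0,"claw":0.35},{"x":0.001,"y":0,"z":0,"ax":0,"ay":0,"az":0,"claw":0.35},{"x":0.002,"y":0,"z":0,"ax":0,"ay":0,"az":0,"claw":0.35},{"x":0.002,"y":0,"z":0,"ax":0,"ay":0,"az":0,"claw":0.35},{"x":0.002,"y":0,"z":0,"ax":0,"ay":0,"az":0,"claw":0.35},{"x":0.002,"y":0,"z":0,"ax":0,"ay":0,"az":0,"claw":0.35},{"x":0.002,"y":0,"z":0,"ax":0,"ay":0,"az":0,"claw":0.35},{"x":0.002,"y":0,"z":0,"ax":0,"ay":0,"az":0,"claw":0.35},{"x":0.002,"y":0,"z":0,"ax":0,"ay":0,"az":0,"claw":0.35}]'
python3 -m jog '[{"x":0.002,"y":0,"z":0,"ax":0,"ay":0,"az":0,"claw":0.35},{"x":0.002,"y":0,"z":0,"ax":0,"ay":0,"az":0,"claw":0.35},{"x":0.002,"y":0,"z":0,"ax":0,"ay":0,"az":0,"claw":0.35},{"x":0.002,"y":0,"z":0,"ax":0,"ay":0,"az":0,"claw":0.35},{"x":0.002,"y":0,"z":0,"ax":0,"ay":0,"az":0,"claw":0.35},{"x":0.002,"y":0,"z":0,"ax":0,"ay":0,"az":0,"claw":0.35},{"x":0.002,"y":0,"z":0,"ax":0,"ay":0,"az":0,"claw":0.35},{"x":0.002,"y":0,"z":0,"ax":0,"ay":0,"az":0,"claw":0.35},{"x":0.002,"y":0,"z":0,"ax":0,"ay":0,"az":0,"claw":0.35},{"x":0.002,"y":0,"z":0,"ax":0,"ay":0,"az":0,"claw":0.35}]'
python3 look.py pics/p4.png
```

```text
t: 3.1
tcp_pos: [0.5688, -0.1704, 0.2257]
tool_rot: [-2.32, -2.118, 0.0]
contact_force: [0.1, 0.2, 0.2]
gripper_width: 0.0609
gripper_force: 0.1
t: 4.1
tcp_pos: [0.5706, -0.1505, 0.2257]
tool_rot: [-2.32, -2.118, 0.0]
contact_force: [-0.4, -0.3, 0.5]
gripper_width: 0.0608
gripper_force: 0.1
4.2 X -0.15084183900280185 Y -0.00029785251687380367 z 0.22563238616532505 [ 0.2  -1.04  0.87]
```

View pics/p4.png

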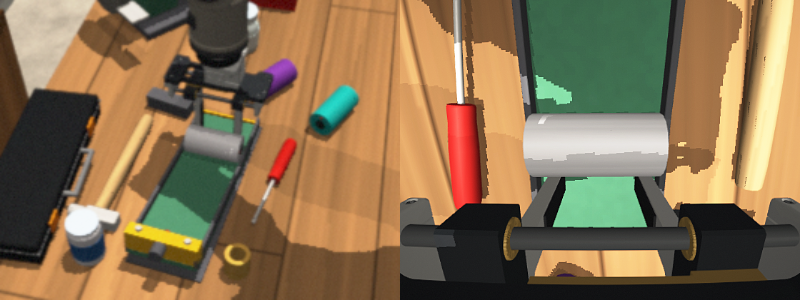

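The fingers are now in contact and the roller is square, spanning wrist view (525–667,145). I'll finish the apron and then climb the slope.

```bash
python3 -m jog '[{"x":0.0023,"y":0,"z":0,"ax":0,"ay":0,"az":0,"claw":0.35},{"x":0.0023,"y":0,"z":0,"ax":0,"ay":0,"az":0,"claw":0.35},{"x":0.0023,"y":0,"z":0,"ax":0,"ay":0,"az":0,"claw":0.35},{"x":0.0023,"y":0,"z":0,"ax":0,"ay":0,"az":0,"claw":0.35},{"x":0.0023,"y":0,"z":0,"ax":0,"ay":0,"az":0,"claw":0.35},{"x":0.0023,"y":0,"z":0,"ax":0,"ay":0,"az":0,"claw":0.35},{"x":0.0023,"y":0,"z":0,"ax":0,"ay":0,"az":0,"claw":0.35},{"x":0.0023,"y":0,"z":0,"ax":0,"ay":0,"az":0,"claw":0.35},{"x":0.0023,"y":0,"z":0,"ax":0,"ay":0,"az":0,"claw":0.35},{"x":0.0023,"y":0,"z":0,"ax":0,"ay":0,"az":0,"claw":0.35}]'
python3 -m jog '[{"x":0.0025,"y":0,"z":-0.00035,"ax":0,"ay":0,"az":0,"claw":0.35},{"x":0.0025,"y":0,"z":-0.00035,"ax":0,"ay":0,"az":0,"claw":0.35},{"x":0.0025,"y":0,"z":-0.00035,"ax":0,"ay":0,"az":0,"claw":0.35},{"x":0.003,"y":0,"z":-0.0004,"ax":0,"ay":0,"az":0,"claw":0.35},{"x":0.003,"y":0,"z":-0.0004,"ax":0,"ay":0,"az":0,"claw":0.35},{"x":0.003,"y":0,"z":-0.0004,"ax":0,"ay":0,"az":0,"claw":0.35},{"x":0.003,"y":0,"z":-0.0004,"ax":0,"ay":0,"az":0,"claw":0.35},{"x":0.003,"y":0,"z":-0.0004,"ax":0,"ay":0,"az":0,"claw":0.35},{"x":0.003,"y":0,"z":-0.0004,"ax":0,"ay":0,"az":0,"claw":0.35},{"x":0.003,"y":0,"z":-0.0004,"ax":0,"ay":0,"az":0,"claw":0.35}]'
python3 look.py pics/p5.png
```

```text
t: 5.2
tcp_pos: [0.5727, -0.1278, 0.2257]
tool_rot: [2.32, 2.118, -0.0]
contact_force: [0.2, -3.0, 1.3]
gripper_width: 0.0609
gripper_force: 1.2
t: 6.2
tcp_pos: [0.5753, -0.0991, 0.2295]
tool_rot: [-2.32, -2.118, 0.0]
contact_force: [-0.7, -2.5, 1.9]
gripper_width: 0.0609
gripper_force: 1.1
6.3 X -0.09901259939637962 Y -0.0002916012211076728 z 0.2295160842688507 [-0.38 -0.2  -0.8 ]
```

View pics/p5.png

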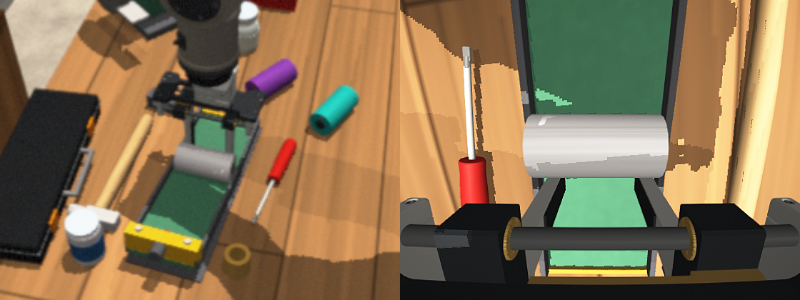

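The roller is square on the slope and held against the fingers. I'll keep climbing.

```bash
python3 -m jog '[{"x":0.0036,"y":0,"z":-0.0005,"ax":0,"ay":0,"az":0,"claw":0.35},{"x":0.0036,"y":0,"z":-0.0005,"ax":0,"ay":0,"az":0,"claw":0.35},{"x":0.0036,"y":0,"z":-0.0005,"ax":0,"ay":0,"az":0,"claw":0.35},{"x":0.0036,"y":0,"z":-0.0005,"ax":0,"ay":0,"az":0,"claw":0.35},{"x":0.0036,"y":0,"z":-0.0005,"ax":0,"ay":0,"az":0,"claw":0.35},{"x":0.0036,"y":0,"z":-0.0005,"ax":0,"ay":0,"az":0,"claw":0.35},{"x":0.0036,"y":0,"z":-0.0005,"ax":0,"ay":0,"az":0,"claw":0.35},{"x":0.0036,"y":0,"z":-0.0005,"ax":0,"ay":0,"az":0,"claw":0.35},{"x":0.0036,"y":0,"z":-0.0005,"ax":0,"ay":0,"az":0,"claw":0.35},{"x":0.0036,"y":0,"z":-0.0005,"ax":0,"ay":0,"az":0,"claw":0.35}]'
python3 -m jog '[{"x":0.0036,"y":0,"z":-0.0005,"ax":0,"ay":0,"az":0,"claw":0.35},{"x":0.0036,"y":0,"z":-0.0005,"ax":0,"ay":0,"az":0,"claw":0.35},{"x":0.0036,"y":0,"z":-0.0005,"ax":0,"ay":0,"az":0,"claw":0.35},{"x":0.0036,"y":0,"z":-0.0005,"ax":0,"ay":0,"az":0,"claw":0.35},{"x":0.0036,"y":0,"z":-0.0005,"ax":0,"ay":0,"az":0,"claw":0.35},{"x":0.0036,"y":0,"z":-0.0005,"ax":0,"ay":0,"az":0,"claw":0.35},{"x":0.0036,"y":0,"z":-0.0005,"ax":0,"ay":0,"az":0,"claw":0.35},{"x":0.0036,"y":0,"z":-0.0005,"ax":0,"ay":0,"az":0,"claw":0.35},{"x":0.0036,"y":0,"z":-0.0005,"ax":0,"ay":0,"az":0,"claw":0.35},{"x":0.0036,"y":0,"z":-0.0005,"ax":0,"ay":0,"az":0,"claw":0.35}]'
python3 -m jog '[{"x":0.0036,"y":0,"z":-0.0005,"ax":0,"ay":0,"az":0,"claw":0.35},{"x":0.0036,"y":0,"z":-0.0005,"ax":0,"ay":0,"az":0,"claw":0.35},{"x":0.0036,"y":0,"z":-0.0005,"ax":0,"ay":0,"az":0,"claw":0.35},{"x":0.0036,"y":0,"z":-0.0005,"ax":0,"ay":0,"az":0,"claw":0.35},{"x":0.0036,"y":0,"z":-0.0005,"ax":0,"ay":0,"az":0,"claw":0.35},{"x":0.0036,"y":0,"z":-0.0005,"ax":0,"ay":0,"az":0,"claw":0.35},{"x":0.0036,"y":0,"z":-0.0005,"ax":0,"ay":0,"az":0,"claw":0.35},{"x":0.0036,"y":0,"z":-0.0005,"ax":0,"ay":0,"az":0,"claw":0.35},{"x":0.0036,"y":0,"z":-0.0005,"ax":0,"ay":0,"az":0,"claw":0.35},{"x":0.0036,"y":0,"z":-0.0005,"ax":0,"ay":0,"az":0,"claw":0.35}]'
python3 look.py pics/p6.png
```

```text
t: 7.3
tcp_pos: [0.5785, -0.0632, 0.2346]
tool_rot: [-2.32, -2.118, 0.0]
contact_force: [-0.8, -2.3, 1.1]
gripper_width: 0.0616
gripper_force: 1.1
t: 8.3
tcp_pos: [0.5818, -0.0273, 0.2396]
tool_rot: [-2.32, -2.118, -0.0]
contact_force: [-0.3, -2.4, 2.3]
gripper_width: 0.0613
gripper_force: 1.1
t: 9.3
tcp_pos: [0.5851, 0.0085, 0.2446]
tool_rot: [-2.32, -2.118, 0.0]
contact_force: [-0.0, -2.9, 1.6]
gripper_width: 0.0611
gripper_force: 1.1
9.4 X 0.009105611224906761 Y -0.000267565167299534 z 0.24453277367289736 [-0.52 -0.52 -0.18]
```

View pics/p6.png

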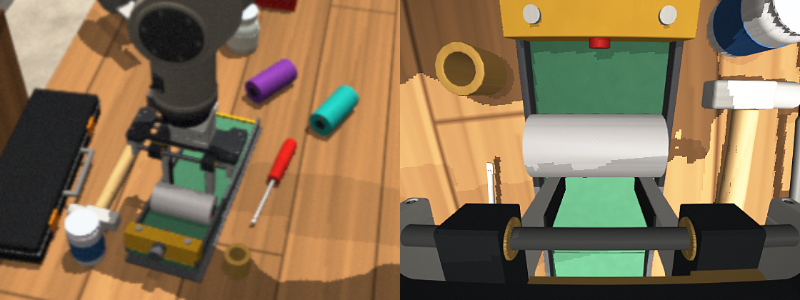

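The wrist view shows the red plunger at (599,43) ahead of the square roller. About 54 mm remain.

```bash
python3 -m jog '[{"x":0.0036,"y":0,"z":-0.0005,"ax":0,"ay":0,"az":0,"claw":0.35},{"x":0.0036,"y":0,"z":-0.0005,"ax":0,"ay":0,"az":0,"claw":0.35},{"x":0.0036,"y":0,"z":-0.0005,"ax":0,"ay":0,"az":0,"claw":0.35},{"x":0.0036,"y":0,"z":-0.0005,"ax":0,"ay":0,"az":0,"claw":0.35},{"x":0.0036,"y":0,"z":-0.0005,"ax":0,"ay":0,"az":0,"claw":0.35},{"x":0.0036,"y":0,"z":-0.0005,"ax":0,"ay":0,"az":0,"claw":0.35},{"x":0.0036,"y":0,"z":-0.0005,"ax":0,"ay":0,"az":0,"claw":0.35},{"x":0.0036,"y":0,"z":-0.0005,"ax":0,"ay":0,"az":0,"claw":0.35},{"x":0.0036,"y":0,"z":-0.0005,"ax":0,"ay":0,"az":0,"claw":0.35},{"x":0.0036,"y":0,"z":-0.0005,"ax":0,"ay":0,"az":0,"claw":0.35}]'
python3 -m jog '[{"x":0.0014,"y":0,"z":-0.0002,"ax":0,"ay":0,"az":0,"claw":0.35},{"x":0.0014,"y":0,"z":-0.0002,"ax":0,"ay":0,"az":0,"claw":0.35},{"x":0.0014,"y":0,"z":-0.0002,"ax":0,"ay":0,"az":0,"claw":0.35},{"x":0.0014,"y":0,"z":-0.0002,"ax":0,"ay":0,"az":0,"claw":0.35},{"x":0.0014,"y":0,"z":-0.0002,"ax":0,"ay":0,"az":0,"claw":0.35},{"x":0.0014,"y":0,"z":-0.0002,"ax":0,"ay":0,"az":0,"claw":0.35},{"x":0.0014,"y":0,"z":-0.0002,"ax":0,"ay":0,"az":0,"claw":0.35},{"x":0,"y":0,"z":0,"ax":0,"ay":0,"az":0,"claw":0.35}]'
```

```text
t: 10.4
tcp_pos: [0.5883, 0.0443, 0.2496]
tool_rot: [-2.32, -2.118, 0.0]
contact_force: [-0.5, -2.3, 0.8]
gripper_width: 0.0609
gripper_force: 1.1
t: 11.2
tcp_pos: [0.5892, 0.0541, 0.2509]
tool_rot: [-2.32, -2.119, -0.0]
contact_force: [0.1, -0.7, -0.1]
gripper_width: 0.0614
gripper_force: 0.3
```

```bash
python3 -m jog '[{"x":0.001,"y":0,"z":-0.00014,"ax":0,"ay":0,"az":0,"claw":0.35},{"x":0.001,"y":0,"z":-0.00014,"ax":0,"ay":0,"az":0,"claw":0.35},{"x":0.001,"y":0,"z":-0.00014,"ax":0,"ay":0,"az":0,"claw":0.35},{"x":0.001,"y":0,"z":-0.00014,"ax":0,"ay":0,"az":0,"claw":0.35},{"x":0,"y":0,"z":0,"ax":0,"ay":0,"az":0,"claw":0.35}]'
python3 -m jog '[{"x":0.001,"y":0,"z":-0.00014,"ax":0,"ay":0,"az":0,"claw":0.35},{"x":0.001,"y":0,"z":-0.00014,"ax":0,"ay":0,"az":0,"claw":0.35},{"x":0.001,"y":0,"z":-0.00014,"ax":0,"ay":0,"az":0,"claw":0.35},{"x":0,"y":0,"z":0,"ax":0,"ay":0,"az":0,"claw":0.35}]'
```

```text
t: 11.7
tcp_pos: [0.5895, 0.0573, 0.2515]
tool_rot: [2.32, 2.118, -0.001]
contact_force: [-1.1, -5.0, 2.0]
gripper_width: 0.0607
gripper_force: 2.5
t: 12.1
tcp_pos: [0.5898, 0.0601, 0.2519]
tool_rot: [2.32, 2.117, -0.001]
contact_force: [0.3, -5.4, 1.6]
gripper_width: 0.0611
gripper_force: 2.9
```

```bash
python3 -m jog '[{"x":0.0007,"y":0,"z":-0.0001,"ax":0,"ay":0,"az":0,"claw":0.35},{"x":0.0007,"y":0,"z":-0.0001,"ax":0,"ay":0,"az":0,"claw":0.35},{"x":0,"y":0,"z":0,"ax":0,"ay":0,"az":0,"claw":0.35}]'
python3 -m jog '[{"x":0.0007,"y":0,"z":-0.0001,"ax":0,"ay":0,"az":0,"claw":0.35},{"x":0.0007,"y":0,"z":-0.0001,"ax":0,"ay":0,"az":0,"claw":0.35},{"x":0,"y":0,"z":0,"ax":0,"ay":0,"az":0,"claw":0.35}]'
```

```text
t: 12.4
tcp_pos: [0.5898, 0.0607, 0.252]
tool_rot: [2.321, 2.116, -0.003]
contact_force: [-1.8, -9.6, 2.5]
gripper_width: 0.0611
gripper_force: 5.0
t: 12.7
tcp_pos: [0.5898, 0.0611, 0.252]
tool_rot: [2.322, 2.115, -0.004]
contact_force: [-2.2, -15.2, 1.8]
gripper_width: 0.0612
gripper_force: 7.6
```

The force now rises steeply, to 15 N with hardly any travel, so the roller has reached the stop. I'll check by picture.

```bash
python3 -m jog '[{"x":0,"y":0,"z":0,"ax":0,"ay":0,"az":0,"claw":0.35},{"x":0,"y":0,"z":0,"ax":0,"ay":0,"az":0,"claw":0.35},{"x":0,"y":0,"z":0,"ax":0,"ay":0,"az":0,"claw":0.35},{"x":0,"y":0,"z":0,"ax":0,"ay":0,"az":0,"claw":0.35}]'
python3 - <<'E'
from h import *
b=imaging.camera("wrist");a=imaging.camera("scene")
cv2.imwrite("pics/p7.png",np.hstack([cv2.resize(a["color"][150:300,180:380],(400,300)),cv2.resize(b["color"][60:270,140:420],(400,300),interpolation=cv2.INTER_CUBIC)])[:,:,::-1])
W=cloud(b);s=(W[...,2]>.075)&(W[...,2]<.1)
d=W[...,:2]-[.584,0];X=d@[.0906,.9959];Y=d@[-.9959,.0906]
from scipy.optimize import least_squares
hsv=cv2.cvtColor(b["color"],cv2.COLOR_RGB2HSV)
m=(hsv[...,1]<50)&(abs(Y)<.048)&(X>.08)&(X<.118)&(W[...,2]>.07)&(W[...,2]<.1)
q=np.c_[X,Y,W[...,2]].reshape(-1,3) if 0 else np.stack([X,Y,W[...,2]],-1)[m]*1e3
f=least_squares(lambda p:np.hypot(q[:,0]-p[0]-p[2]*q[:,1],q[:,2]-p[1]-p[3]*q[:,1])-25,[96,64,0,0],loss="soft_l1")
print(len(q),f.x,np.std(f.fun),"expected 96.6 63.9")
E
```

```text
t: 13.1
tcp_pos: [0.5898, 0.0611, 0.252]
tool_rot: [2.322, 2.115, -0.004]
contact_force: [-1.0, -15.0, 2.0]
gripper_width: 0.0612
gripper_force: 7.5
14101 [ 9.57495672e+01  6.23094344e+01  4.15526733e-03 -5.60177766e-04] 0.565906134758163 expected 96.6 63.9
```

View pics/p7.png

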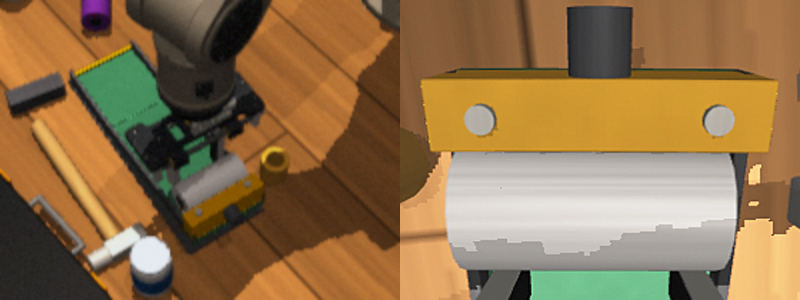

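The roller lies flush and square along the stop's edge, spanning wrist crop (450–737,152), with the plunger hidden behind it. The force holds steady at 15 N and nothing else has moved.

```bash
python3 -c "
from rig import arm
print(arm.job_done())"
```

```text
the job is handed in; nothing more can be done
None
```

I pushed the roller up the ramp until it sat square against the yellow stop and handed the job in still holding it there with about 15 N; the red plunger was hidden behind the roller, so I'm inferring it is fully in from that contact and the force, not from seeing it.

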